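# Let one dowel pin out of the wide lever dispenser

### The arm

A 6-joint arm with a two-finger parallel gripper is mounted at the origin on the work surface. World frame = base frame: x ahead of the robot, y to its left, z up, the work surface at z = 0. Lengths are in m, angles in degrees, forces in N, time in s.
With the tool pointing down it reaches from about 0.25 to 0.725 m from the base axis. Payload 9.7 kg.
Tool frame: the origin (TCP) lies midway between the tips of the shut fingers; the grasp point (between the pads) lies bot.hold_point_z behind it (bot.hold_point_z is the distance from the TCP to the grasp point, in m); z points along the fingers, y is the line along which they close (so a half turn about z gives the same grasp; the last joint's range is limited). The gripper opens to 85 mm and grips with 20 to 120 N. Pads are 22 mm wide; open, the fingers measure 114 mm over their backs; the gripper's body (76 mm by 85 mm) begins 54 mm behind the grasp point. The pads swing forward as they close: fully open they stand 13 mm farther back than shut.
Start: joints at [-65.833, 4.979, 10.078, 95.1, 0, 90], TCP at [0.225, -0.502, 0.231] pointing down, gripper open.
Joint ranges: [-179.16, 179.16], [-48.56, 103.87], [-65.8, 70.77], [-126.05, 130.52], [-82.76, 87.17], [-180, 180]. Speed limits (degrees/s): [127.2, 127.2, 147.25, 180, 180, 180].

### API

Orientations are given as [roll, pitch, yaw] about the fixed x, y, z axes, in that order (R = Rz(yaw) Ry(pitch) Rx(roll)).
In Python, from workcell import bot, camera, camera_model, ticket gives the robot as it stands.
- The arm moves only by the tool send_rows, never from a script. Its argument "targets" is text: rows parted by semicolons, each of 5 numbers parted by spaces: the shift along the tool's x, y, z in mm, then the turn about the tool's z in degrees, then the closure in counts, from 0 (fully open) to 255 (shut). A call has 1 to 20 rows; each row is the pose to reach, as a shift and turn from the pose commanded when the call began, along the tool's axes at that moment; what a row does not reach only later rows make up. A row lasts 1/8 s, in which the tool goes at most 62.5 mm and 10.7 degrees, less where a joint would pass 70% of its speed; a pose out of reach is approached as far as the arm can. A call with a gripper value outside its range is refused whole. The fingers move at their own pace and stop on an object; "newtons" is the grip in N (left out, the last holds). Time passes only in rows, so rows that repeat a pose let the fingers close. It gives the time, the measured TCP pose, the force, the opening and the grip force at its end, in the units of the state.
- bot.get_obs(): the state, without advancing time (a new reading comes with each control period).
- camera(name): name is "scene" or "top" or "wrist"; returns the picture (384x512x3 uint8, blue, green, red); there is no depth.
- camera_model(name): a dict with "K" (3x3 intrinsics, pixels), "dist_coeffs" ([k1, k2, p1, p2, k3] as OpenCV has them; the pictures are not rectified), "pose" (4x4, takes a point from camera to world coordinates); the wrist camera has in their place "T_tool_cam" (4x4, takes a point from camera to tool coordinates, whose origin is the TCP and whose axes are the flange's). Camera axes: x right, y down, z forward; pixel columns grow to the right and rows downward; lengths in m; the calibration is good to about 2 mm. A picture is of the moment at which its call begins: read the wrist's pose just before it. camera_model takes no time and is no camera call.
- ticket.job_done(): hands the job in; it is judged then, once.
The state is a dict: "time": time; "q": joint angles; "qd": joint speeds; "joint_efforts": joint torques, N m; "ee_pos": TCP position; "tcp_rot": TCP orientation; "wrist_force": force on the tool from outside, world axes, zero at the start; "torque": the same for the moment, N m; "opening": finger opening in m; "grasp_force": force on a finger pad.
Only numpy, scipy, OpenCV 4.12 (cv2) and the standard library are available. Lean on these libraries where they do the work, as an engineer would, in place of code of your own. Each camera call takes 0.05 s, during which the arm holds its last target. There are 200 camera calls.

### The job

Two lever-operated pin dispensers stand on the fastener counter; on the wide one, press the lever's pad all the way down with a fingertip so that its lid lifts, and keep it fully down until the steel pin has rolled out and lies in the tray. Then ease the lever up again so that the lid closes completely without slamming, and come clear. Grasp nothing, do not touch the pin, and leave the narrow dispenser and everything else on the counter as they are.

Things in the scene. Friction and masses are not known exactly. Their poses are not given: they have to be found in the camera images.
- wide: the WIDE dispenser: 110 mm wide, 310 mm long, 155 mm high, green painted steel, clear hinged lid, fixed to the counter. Origin under it on the counter; x points from its tray (front, towards the robot) to its back, y to its left. Its chute falls to the tray, which is open above, spans x -175 to -55 mm, is 98 mm wide inside and has its rim 50 mm high
- wide_pad (a point): centre of the top face of the black pad (46 mm in x, 44 mm in y, 10 mm thick) on the forward end of the wide dispenser's lever, beside its tray, 107 mm to the right of its middle line. Up: 127 mm above the counter, tilted 0.21 rad up towards the robot; fully down: 73 mm, tilted as much the other way. It moves straight down within 3 mm, so a fingertip on its middle stays on it
- wide_lever: lever of the wide dispenser: a flat steel bar along the dispenser's right-hand side (its -y side, seen by the robot), turning about a level pin; origin on the pivot, 20 mm ahead (-x) of the dispenser's origin and 95 mm above the counter; its forward end carries the black pad. Axes those of the dispenser when up
- wide_lid (a joint): angle of the wide dispenser's clear lid, hinged along its top back edge: 0 shut, 0.50 rad fully open. Linked to the lever: pressing that from its upper to its lower stop (0.42 rad) lifts the lid 0 to 0.50, in proportion. A spring pushes up at the pad, 5 N at first, 8 to 9 N fully down; let go, the lid slams at several rad/s; led back by the finger over 1 s or more it closes softly
- wide_tray (a point): middle of the wide dispenser's tray floor, 19 mm above the counter; the floor falls slightly to the front, where the pin comes to rest
- wide_pin: steel dowel pin, 20 mm diameter, 84 mm long, about 0.2 kg, loose, lying across the chute of the wide dispenser behind the lid's lip; origin at its centre, y along it. Once the lid is up it rolls down into the tray by itself in about a second
- narrow: the NARROW dispenser, 68 mm wide, otherwise built like the wide one, with its own lid and lever; to be left alone. Origin under it on the counter, axes as for the wide one
- narrow_pad (a point): centre of the top face of the black pad (46 mm in x, 44 mm in y, 10 mm thick) on the forward end of the narrow dispenser's lever, beside its tray, 86 mm to the right of its middle line. Up: 127 mm above the counter, tilted 0.21 rad up towards the robot; fully down: 73 mm, tilted as much the other way. It moves straight down within 3 mm, so a fingertip on its middle stays on it. Not to be pressed
- narrow_lid (a joint): angle of the narrow dispenser's lid, 0 shut; it stays shut
- bolt: bystander: steel hex bolt, 88 mm long, 22 mm head, lying loose between the dispensers; origin near its head, on the counter
- nut: bystander: large steel hex nut, 36 mm over corners, 18 mm high, lying loose close to the left of the wide dispenser; origin under its centre
- carton: bystander: cardboard screw carton 70 x 50 x 55 mm high, loose, close to the left of the narrow dispenser; origin under its centre
- screwdriver: bystander: screwdriver lying on the counter near the robot
- tape: bystander: grey roll of tape lying flat, 90 mm diameter, 24 mm high; origin under its centre
- jar: bystander: screw-top jar 60 mm diameter, 85 mm high; origin under its centre
- wrench: bystander: wrench lying on the counter near the robot

How it is judged (in metres and radians):
On the way, in this order (a step that is already met when the one before it is completed fails the run):
1. the wide dispenser's lever is held fully down by the robot (lid above 0.44 of 0.50 rad) with the pin in the tray (value of joint wide_lid above 0.44 rad and contact force between any of the fingers, the arm and wide_lever above 1 N and x of wide_pin in the frame of wide between -0.175 and -0.055 m and y of wide_pin in the frame of wide between -0.049 and 0.049 m and z of wide_pin in the frame of wide below 0.045 m), for 0.2 s.
2. the lid is shut again (below 0.03 rad) (value of joint wide_lid below 0.03 rad), for 0.2 s.
At the end, for the whole second after the job is handed in: The wide dispenser's lid is shut (below 0.03 rad), the narrow one's too, and the pin lies still (under 30 mm/s) in the wide dispenser's tray (value of joint each of wide_lid, narrow_lid below 0.03 rad and linear speed of wide_pin below 0.03 m/s and x of wide_pin in the frame of wide between -0.175 and -0.055 m and y of wide_pin in the frame of wide between -0.049 and 0.049 m and z of wide_pin in the frame of wide below 0.045 m); the robot touches nothing.
It fails at once if the lid slams: within its last 0.2 rad it closes faster than 1.2 rad/s (value of joint wide_lid below 0.2 rad and velocity of joint wide_lid below -1.2 rad/s).
It fails at once if the robot touches the pin (over 1 N) or the pin is lifted (contact force between any of the fingers, the arm and wide_pin above 1 N or height (world z) of wide_pin above 0.13 m).
It fails at once if the narrow dispenser's lid is opened (over 0.06 rad) (value of joint narrow_lid above 0.06 rad).
It fails at once if a bystander is shifted more than 25 mm (distance of any of bolt, nut, carton, screwdriver, tape, jar, wrench from where it was at the start of the episode above 0.025 m).
It also fails if it takes over 35 s, if anything falls off the work surface, if the arm or the gripper's body presses on something with over 40 N, if the wrist force passes 120 N, or if a joint passes its speed limit or range.

## Working session

There is one attempt and no reset: what is moved stays moved. The work goes in short steps, Python scripts to look and compute and a tool call to move; the robot and the scene stay as the last step left them, time stands still between calls to the robot, and variables do not carry over. Pictures are saved under pics/ and viewed, at most 10 in all, crops included, and the job is handed in when it is done.

Besides the shell and the picture viewer there is one more tool, called by a JSON object that holds its "name" and its "arguments". send_rows: Moves the arm, as the interface text tells. Its arguments: {"type":"object","properties":{"targets":{"type":"string"},"newtons":{"type":"number"}},"required":["targets"]}

```bash
mkdir -p pics
python3 - <<'E'
from workcell import bot,camera,camera_model
import cv2
o=bot.get_obs();print({k:o[k] for k in("time","q","ee_pos","tcp_rot","wrist_force","opening")})
for n in("scene","top"):
    cv2.imwrite(f"pics/{n}1.png",camera(n))
    m=camera_model(n);print(n,m)
print(camera_model("wrist"),bot.hold_point_z)
E
```

```text
{'time': 0.0, 'q': array([-6.58324054e+01,  5.01059275e+00,  1.00337360e+01,  9.51000659e+01,
       -5.45325175e-04,  8.99988825e+01]), 'ee_pos': array([ 0.2250739 , -0.50157728,  0.23058151]), 'tcp_rot': array([-1.79923077e+02,  5.43824367e-04,  2.41687129e+01]), 'wrist_force': array([0.56116447, 0.08015096, 0.50815302]), 'opening': 0.08522651743634364}
scene {'K': array([[435.47500317,   0.        , 264.50487249],
       [  0.        , 435.47500317, 187.75918766],
       [  0.        ,   0.        ,   1.        ]]), 'dist_coeffs': array([-0.06700681,  0.        ,  0.        ,  0.        ,  0.        ]), 'pose': array([[-0.8454977 ,  0.29206057, -0.44702826,  1.03146159],
       [ 0.53394905,  0.47129591, -0.70198189,  0.79927621],
       [ 0.00566136, -0.83221439, -0.55442508,  0.73023696],
       [ 0.        ,  0.        ,  0.        ,  1.        ]])}
top {'K': array([[458.16346795,   0.        , 255.58703852],
       [  0.        , 458.16346795, 188.00820261],
       [  0.        ,   0.        ,   1.        ]]), 'dist_coeffs': array([-0.15712698,  0.        ,  0.        ,  0.   
[... 188 characters left out ...]
.99111644,  1.45362511],
       [ 0.        ,  0.        ,  0.        ,  1.        ]])}
{'K': array([[279.95920998,   0.        , 252.38901902],
       [  0.        , 279.95920998, 190.11357968],
       [  0.        ,   0.        ,   1.        ]]), 'dist_coeffs': array([-0.02599012,  0.        ,  0.        ,  0.        ,  0.        ]), 'T_tool_cam': array([[-1.02816460e-03, -9.56226928e-01, -2.92624342e-01,
         7.50799393e-02],
       [ 9.99998913e-01, -6.73807449e-04, -1.31175231e-03,
         1.04250017e-03],
       [ 1.05716042e-03, -2.92625372e-01,  9.56226581e-01,
        -1.41733207e-01],
       [ 0.00000000e+00,  0.00000000e+00,  0.00000000e+00,
         1.00000000e+00]])} 0.0187
```

View pics/scene1.png

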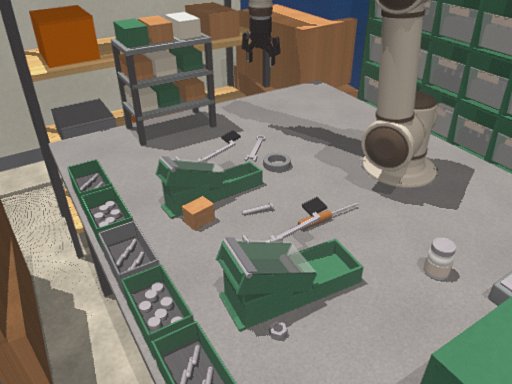

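View pics/top1.png

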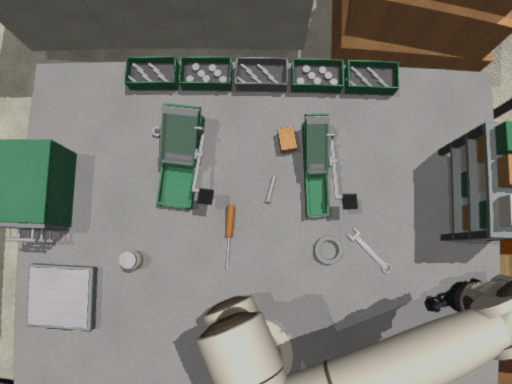

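The top view shows the wide dispenser on the left, with its black pad near (206,197), and the narrow one with its pad near (350,201). In the scene view the wide pad is near (315,206). Next I triangulate both pads.

```bash
cat > h.py <<'E'
import cv2,numpy as np
from workcell import bot,camera,camera_model
def ray(m,px,P=None):
    P=m["pose"] if P is None else P
    u=cv2.undistortPoints(np.array([[px]],float),m["K"],m["dist_coeffs"])[0,0]
    return P[:3,3],P[:3,:3]@np.array([u[0],u[1],1])
def plane(m,px,z,P=None):
    c,d=ray(m,px,P);return c+d*(z-c[2])/d[2]
def tri(r1,r2):
    (a,d),(b,e)=r1,r2
    s=np.linalg.lstsq(np.c_[d,-e],b-a,rcond=None)[0]
    p,q=a+s[0]*d,b+s[1]*e
    return (p+q)/2,np.linalg.norm(p-q)
def blobs(im,box,thr=45,mn=20):
    x0,y0,x1,y1=box
    mk=(im[y0:y1,x0:x1].max(2)<thr).astype(np.uint8)
    n,l,s,c=cv2.connectedComponentsWithStats(mk)
    return [(c[i]+[x0,y0],s[i][4],s[i][:4]+[x0,y0,0,0]) for i in range(1,n) if s[i][4]>mn]
E
python3 - <<'E'
from h import *
S=cv2.imread("pics/scene1.png");T=cv2.imread("pics/top1.png")
ms,mt=camera_model("scene"),camera_model("top")
t=blobs(T,(190,180,220,212));s=blobs(S,(298,192,332,218))
t2=blobs(T,(335,185,362,215));s2=blobs(S,(215,125,245,145))
print(t,s,t2,s2)
for a,b in((t,s),(t2,s2)):
    if a and b:
        a=max(a,key=lambda v:v[1]);b=max(b,key=lambda v:v[1])
        print(tri(ray(mt,a[0]),ray(ms,b[0])),plane(mt,a[0],.127))
# wide axis from green body in top view
hsv=cv2.cvtColor(T,cv2.COLOR_BGR2HSV)
for n,(x0,y0,x1,y1) in dict(wide=(150,100,212,215),narrow=(298,110,335,222)).items():
    g=cv2.inRange(hsv[y0:y1,x0:x1],(50,90,30),(90,255,255))
    c=max(cv2.findContours(g,0,2)[0],key=cv2.contourArea)
    r=cv2.boxPoints(cv2.minAreaRect(c))+[x0,y0];print(n,r.round(1).tolist())
    hi=r[np.argsort(r[:,1])]; f=plane(mt,hi[2:].mean(0),.05);b=plane(mt,hi[:2].mean(0),.14);print(f,b,np.degrees(np.arctan2(*(b-f)[[1,0]])))
E
```

```text
[(array([204.91411043, 196.25766871]), np.int32(163), array([198, 190,  15,  14]))] [] [(array([349.11347518, 201.25531915]), np.int32(141), array([343, 195,  13,  14]))] []
wide [[156.2, 205.3], [160.2, 161.9], [195.5, 165.1], [191.6, 208.5]]
[0.45554625 0.2615543  0.05      ] [0.57565092 0.23833464 0.14      ] -10.941919916665583
narrow [[301.4, 123.1], [323.8, 122.0], [328.4, 215.9], [306.1, 217.0]]
[ 0.43644941 -0.1815457   0.05      ] [ 0.70759328 -0.15550334  0.14      ] 5.486217873992443
```

Run:
```python
from h import *
S=cv2.imread("pics/scene1.png");T=cv2.imread("pics/top1.png")
a=cv2.resize(S[190:240,260:380][:, :],None,fx=6,fy=6,interpolation=2)[:300,:400]
b=cv2.resize(S[185:225,285:345],None,fx=6.5,fy=6.5,interpolation=2)
c=cv2.resize(T[95:215,150:222],None,fx=4.9,fy=4.9,interpolation=2)
H=np.zeros((590,790,3),np.uint8);H[:b.shape[0],:b.shape[1]]=b;H[:c.shape[0],400:400+c.shape[1]]=c
cv2.imwrite("pics/z1.png",H)
print(S[198:212:2,300:330:3].max(2))
```

```text
[[165 165 161 173 130  74  83 169 164 166]
 [165 163 165 125  57  56  53 136 167 163]
 [167 166  76  59  58  60  63  54 167 167]
 [169  74  58  60  58  55  58  60  72 168]
 [172  45  60  61  60  57  59  57  54 143]
 [166  95  55  58  58  60  59  57  44 130]
 [163 166  54  61  56  57  55  50 151 169]]
```

View pics/z1.png

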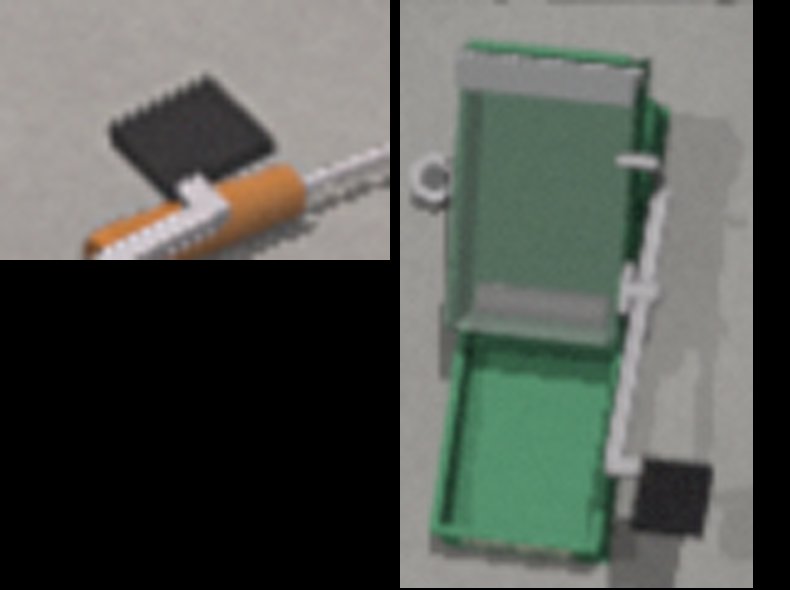

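Run:
```python
from h import *
ms,mt=camera_model("scene"),camera_model("top")
tp=lambda x,y:((x-400)/4.9+150-.4,95+y/4.9-.4)
sp=lambda x,y:(x/6.5+285-.4,y/6.5+185-.4)
P,e=tri(ray(mt,tp(672,497)),ray(ms,sp(191,132)));print("pad",P,e)
c=[plane(mt,tp(*k),.05) for k in((437,538),(604,556),(462,345))]
d=lambda a,b:(np.linalg.norm(b-a),np.degrees(np.arctan2(*(b-a)[[1,0]])))
print(c,"front",d(c[1],c[0]),"side",d(c[0],c[2]))
k=[plane(mt,tp(*k),.127) for k in((637,460),(711,465),(632,530),(703,537))]
print("pad edges",d(k[1],k[0]),d(k[3],k[2]),d(k[2],k[0]),d(k[3],k[1]))
# lid back edge top
b=[plane(mt,tp(*k),.155) for k in((462,48),(646,62))];print(b,d(b[1],b[0]))
# pad in wide frame, using yaw
for yaw in(-6,-8,-10):
    a=np.radians(yaw);f=(c[0]+c[1])/2
    R=np.array([[np.cos(a),-np.sin(a)],[np.sin(a),np.cos(a)]]);print(yaw,R.T@(P-f)[:2])
# tool shift for now
o=bot.get_obs();a=np.radians(o["tcp_rot"][2]);D=P-o["ee_pos"];print("tool",np.cos(a)*D[0]+np.sin(a)*D[1],-(-np.sin(a)*D[0]+np.cos(a)*D[1]),-D[2])
```

```text
pad [0.48299355 0.15624938 0.12475544] 0.0008891454684890685
[array([0.46199184, 0.31476632, 0.05      ]), array([0.45330176, 0.20727241, 0.05      ]), array([0.58659174, 0.30513884, 0.05      ])] front (np.float64(0.10784460799059462), np.float64(85.37811927881083)) side (np.float64(0.12497129105959649), np.float64(-4.418305483869591))
pad edges (np.float64(0.044658053329165455), np.float64(87.43362158838474)) (np.float64(0.0428098689709774), np.float64(85.78043391295301)) (np.float64(0.04217310639435316), np.float64(-1.7526842456849154)) (np.float64(0.04342239099147794), np.float64(-4.238547174618596))
[array([0.75110047, 0.29212594, 0.155     ]), array([0.74339376, 0.17894241, 0.155     ])] (np.float64(0.11344559691411557), np.float64(86.10471768586073))
-6 [ 0.03615934 -0.10154658]
-8 [ 0.03968124 -0.10022278]
-10 [ 0.04315479 -0.09877687]
tool 0.50463933817449 -0.49459899243904515 0.10588995757970793
```

{"name": "send_rows", "arguments": {"targets": "0 0 -30 0 255; 25 -25 -50 8 255; 65 -64 -60 17 255; 105 -103 -60 26 255; 145 -142 -60 35 255; 185 -181 -60 44 255; 225 -220 -60 53 255; 265 -259 -60 62 255; 305 -298 -60 71 255; 345 -338 -60 80 255; 385 -377 -60 89 255; 425 -416 -60 98 255; 465 -455 -40 107 255; 495 -485 -10 116 255; 505 -495 20 118 255; 505 -495 30 118 255; 505 -495 30 118 255; 505 -495 30 118 255"}}

```text
time: 2.35
ee_pos: [0.0068, -0.1177, 0.2771]
tcp_rot: [-177.5, 1.9, -92.8]
wrist_force: [0.8, -0.1, 0.3]
opening: 0.0
grasp_force: 0.0
```

Run:
```python
from h import *
o=bot.get_obs();im=camera("wrist");print(o["time"],o["ee_pos"],o["tcp_rot"],o["wrist_force"],o["opening"]);cv2.imwrite("pics/w1.png",im)
```

```text
2.35 [ 0.00676747 -0.11774946  0.27710239] [-177.45120203    1.86715622  -92.8182989 ] [ 0.8136775  -0.14579626  0.28204243] 8.945171600416932e-06
```

View pics/w1.png

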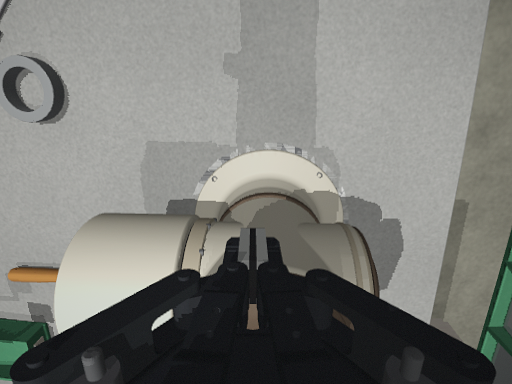

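The picture shows the arm's own base below the camera, and the TCP is at (0.007, -0.118), so this isn't where I sent it. Before moving further I'll check the state, then test the axes with a small move.

Run:
```python
from h import *
o=bot.get_obs();print(o["q"].round(1),o["qd"].round(1),[k for k in o],[x for x in dir(bot) if x[0]!="_"])
```

```text
[-92.8 -48.5 -21.4 118.9   2.5 179.9] [ 3.  -0.1 -0.  -2.4  2.6 -0. ] ['time', 'q', 'qd', 'joint_efforts', 'ee_pos', 'tcp_rot', 'wrist_force', 'torque', 'grasp_force', 'opening'] ['PlanningError', 'get_obs', 'hold_point_z']
```

{"name": "send_rows", "arguments": {"targets": "0 0 0 0 255; 0 -20 0 0 255; 0 -20 0 0 255"}}

```text
time: 2.78
ee_pos: [0.0121, -0.1184, 0.278]
tcp_rot: [-176.7, 1.7, -92.1]
wrist_force: [0.2, -0.3, -0.3]
opening: -0.0
grasp_force: 0.0
```

Run:
```python
from h import *
o=bot.get_obs();print(o["q"].round(1),o["qd"].round(1),o["ee_pos"],o["tcp_rot"])
```

```text
[-92.2 -48.5 -21.4 118.8   3.3 179.9] [-0.5 -0.  -0.2  0.1 -0.6 -0.1] [ 0.01214438 -0.11843791  0.27800836] [-176.6550122     1.73047035  -92.11419169]
```

{"name": "send_rows", "arguments": {"targets": "0 0 0 -10 255; 0 0 0 -20 255; 0 0 0 -30 255; 0 0 0 -40 255"}}

```text
time: 3.28
ee_pos: [0.0119, -0.1184, 0.278]
tcp_rot: [-176.3, -0.8, -51.9]
wrist_force: [0.2, -0.3, 0.5]
opening: 0.0002
grasp_force: 0.0
```

Run:
```python
from h import *
o=bot.get_obs();print(o["time"],o["q"].round(1),o["qd"].round(1),o["ee_pos"],o["tcp_rot"])
```

```text
3.275 [-92.2 -48.5 -21.4 118.8   3.3 139.6] [  0.1  -0.1  -0.1   0.1   0.  -79.4] [ 0.01189528 -0.1183893   0.27797426] [-176.34493262   -0.81749123  -51.91341649]
```

```bash
cat >> h.py <<'E'
from scipy.spatial.transform import Rotation as Ro
def Rt(o): return Ro.from_euler("xyz",o["tcp_rot"],degrees=True).as_matrix()
def tool(o,p): return (Rt(o).T@(np.array(p)-o["ee_pos"])*1000).round(0)
E
python3 - <<'E'
from h import *
o=bot.get_obs();print(Rt(o).round(3))
for p in((.1,-.22,.29),(.22,-.28,.29),(.36,-.16,.28),(.44,0.0,.27),(.483,.156,.24)):print(p,tool(o,p))
E
```

```text
[[ 0.617 -0.785  0.059]
 [-0.787 -0.616  0.028]
 [ 0.014 -0.064 -0.998]]
(0.1, -0.22, 0.29) [134.  -7. -10.]
(0.22, -0.28, 0.29) [256. -65.  -4.]
(0.36, -0.16, 0.28) [ 247. -248.   17.]
(0.44, 0.0, 0.27) [ 171. -408.   37.]
(0.483, 0.156, 0.24) [  74. -536.   73.]
```

{"name": "send_rows", "arguments": {"targets": "30 -2 -2 -5 255; 65 -4 -5 -15 255; 100 -6 -8 -25 255; 134 -7 -10 -35 255; 175 -25 -8 -45 255; 215 -45 -6 -55 255; 250 -65 -4 -65 255; 256 -100 0 -75 255; 255 -140 5 -85 255; 253 -180 10 -95 255; 250 -215 14 -105 255; 247 -248 17 -115 255; 225 -288 22 -125 255; 205 -328 27 -135 255; 187 -370 32 -145 255; 171 -408 37 -155 255; 145 -440 48 -165 255; 120 -475 58 -175 255; 97 -505 66 -185 255; 74 -536 73 -195 255"}}

```text
time: 5.78
ee_pos: [0.4842, 0.1546, 0.2396]
tcp_rot: [176.7, 1.7, 143.1]
wrist_force: [0.4, -0.4, -0.2]
opening: 0.0
grasp_force: 0.0
```

Run:
```python
from h import *
o=bot.get_obs();print(o["time"],o["q"].round(1),o["ee_pos"],o["tcp_rot"])
```

```text
5.775 [17.4 -4.3  1.6 92.2  0.5 54.3] [0.48423639 0.15464269 0.2396459 ] [176.7097263    1.69603463 143.08066024]
```

{"name": "send_rows", "arguments": {"targets": "0 0 10 -9 255; 0 0 20 -18 255; 0 0 30 -27 255; 0 0 40 -33 255; 0 0 40 -33 255"}}

```text
time: 6.4
ee_pos: [0.4861, 0.1541, 0.1994]
tcp_rot: [178.2, 3.1, 175.7]
wrist_force: [0.6, -0.2, -0.0]
opening: -0.0001
grasp_force: 0.0
```

Run:
```python
from h import *
o=bot.get_obs();im=camera("wrist");cv2.imwrite("pics/w2.png",im);print(o["time"],o["ee_pos"],o["tcp_rot"])
T=np.eye(4);T[:3,:3]=Rt(o);T[:3,3]=o["ee_pos"];np.save("w2.npy",T)
```

```text
6.4 [0.48611827 0.15413717 0.1993908 ] [178.16865363   3.13713623 175.67472875]
```

View pics/w2.png

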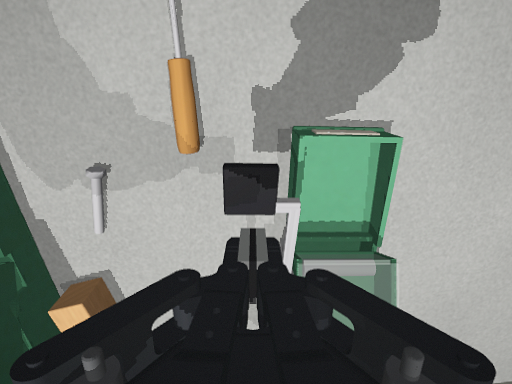

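The wrist view shows the pad spanning about (223,164) to (278,214), and the closed fingertips near (253,232).

Run:
```python
from h import *
im=cv2.imread("pics/w2.png");T=np.load("w2.npy");m=camera_model("wrist");P=T@m["T_tool_cam"]
b=max(blobs(im,(210,150,290,222),60),key=lambda v:v[1]);print(b)
W=plane(m,b[0],.127,P);print("wrist",W)
mt=camera_model("top");px=(204.95,196.1)
print(tri(ray(m,b[0],P),ray(mt,px)))
o=bot.get_obs();print("tool",tool(o,[W[0],W[1],.127]),tool(o,[W[0],W[1],.073]))
```

```text
(array([249.82189239, 187.92096475]), np.int32(2695), array([223, 163,  56,  52]))
wrist [0.47965601 0.15425168 0.127     ]
(array([0.48283693, 0.15558765, 0.12043663]), np.float64(0.003129395698747889))
tool [11. -3. 73.] [ 14.  -4. 126.]
```

{"name": "send_rows", "arguments": {"targets": "5 -1 20 0 255; 9 -2 40 0 255; 10 -2 60 0 255; 10 -2 68 0 255; 10 -2 75 0 255; 11 -2 82 0 255; 11 -2 89 0 255; 12 -2 96 0 255; 12 -3 103 0 255; 12 -3 110 0 255; 13 -3 117 0 255; 13 -3 122 0 255; 13 -3 125 0 255"}}

```text
time: 8.07
ee_pos: [0.4821, 0.1552, 0.0768]
tcp_rot: [178.1, 3.4, 175.6]
wrist_force: [-1.5, -3.4, 8.4]
opening: 0.0002
grasp_force: 4.2
```

{"name": "send_rows", "arguments": {"targets": "0 0 0 0 255; 0 0 2 0 255; 0 0 3 0 255; 0 0 3 0 255; 0 0 3 0 255; 0 0 3 0 255"}}

```text
time: 8.82
ee_pos: [0.4825, 0.1551, 0.0741]
tcp_rot: [178.1, 3.5, 175.6]
wrist_force: [0.2, -3.7, 8.6]
opening: 0.0001
grasp_force: 4.2
```

Run:
```python
from h import *
o=bot.get_obs();T=camera("top");S=camera("scene");print(o["time"],o["ee_pos"],o["wrist_force"])
b=cv2.resize(S[150:330,200:370],None,fx=2.3,fy=2.3,interpolation=2);c=cv2.resize(T[95:215,150:222],None,fx=4.9,fy=4.9,interpolation=2)
H=np.zeros((590,790,3),np.uint8);H[:b.shape[0],:b.shape[1]]=b;H[:c.shape[0],400:400+c.shape[1]]=c[:,:390];cv2.imwrite("pics/p1.png",H)
```

```text
8.825 [0.48248216 0.15514883 0.07411253] [ 0.15155459 -3.65220397  8.56832416]
```

View pics/p1.png

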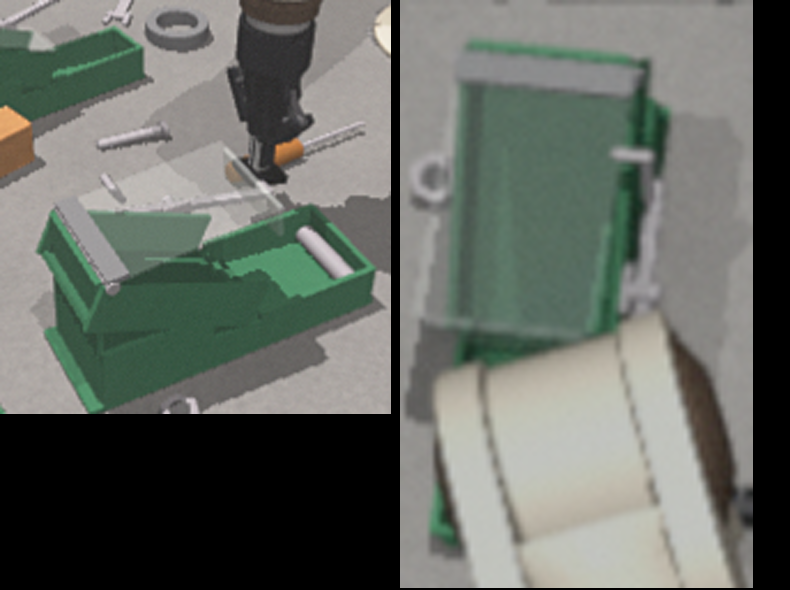

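The pin lies in the tray at the front, and the lid is up. I'll press 4 mm further to be sure the lever is on its stop, then hold.

{"name": "send_rows", "arguments": {"targets": "0 0 2 0 255; 0 0 4 0 255; 0 0 4 0 255; 0 0 4 0 255; 0 0 4 0 255; 0 0 4 0 255"}}

```text
time: 9.68
ee_pos: [0.4828, 0.1552, 0.0732]
tcp_rot: [178.1, 3.6, 175.6]
wrist_force: [-13.0, -7.2, 34.3]
opening: 0.0002
grasp_force: 18.1
```

{"name": "send_rows", "arguments": {"targets": "0 0 -3 0 255; 0 0 -6 0 255; 0 0 -9 0 255; -1 0 -12 0 255; -1 0 -15 0 255; -1 0 -18 0 255; -1 0 -21 0 255; -1 0 -24 0 255; -2 0 -27 0 255; -2 0 -30 0 255; -2 0 -33 0 255; -2 0 -36 0 255; -2 1 -39 0 255; -3 1 -42 0 255; -3 1 -45 0 255; -3 1 -47 0 255; -3 1 -49 0 255; -3 1 -51 0 255; -3 1 -53 0 255; -3 1 -55 0 255"}}

```text
time: 12.18
ee_pos: [0.4812, 0.1547, 0.1232]
tcp_rot: [178.1, 3.3, 175.6]
wrist_force: [4.4, 0.6, 3.8]
opening: -0.0001
grasp_force: 2.4
```

{"name": "send_rows", "arguments": {"targets": "0 0 -1 0 255; 0 0 -2 0 255; 0 0 -3 0 255; 0 0 -4 0 255; 0 0 -5 0 255; 0 0 -6 0 255; 0 0 -8 0 255; 0 0 -10 0 255; 0 0 -15 0 255; -2 0 -25 0 255; -3 0 -45 0 255; -4 0 -70 0 255; -4 0 -100 0 255; -4 0 -100 0 255; -4 0 -100 0 255"}}

```text
time: 14.05
ee_pos: [0.4791, 0.1514, 0.2227]
tcp_rot: [178.1, 3.2, 175.6]
wrist_force: [0.4, -0.1, 0.2]
opening: 0.0002
grasp_force: 0.0
```

Run:
```python
from h import *
o=bot.get_obs();T=camera("wrist");S=camera("scene");print(o["time"],o["ee_pos"],o["wrist_force"])
b=cv2.resize(S[150:330,200:370],None,fx=2.3,fy=2.3,interpolation=2);c=cv2.resize(T,(390,292))
H=np.zeros((590,790,3),np.uint8);H[:b.shape[0],:b.shape[1]]=b;H[:292,400:]=c;cv2.imwrite("pics/p2.png",H)
```

```text
14.05 [0.47911835 0.15141013 0.22270845] [ 0.36810646 -0.11907009  0.18185556]
```

View pics/p2.png

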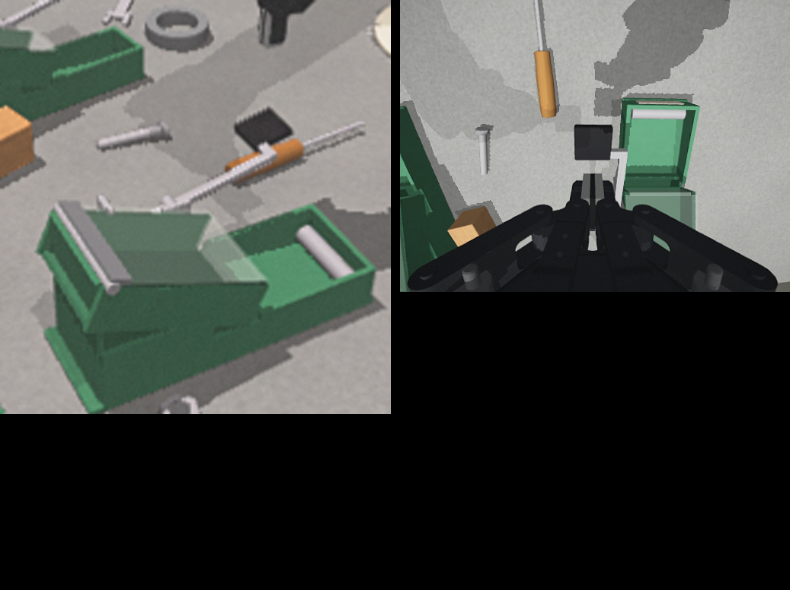

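The lid is shut, the pin lies in the tray, the lever is up and the arm is clear, so I'm handing the job in.

```bash
python3 -c "
from workcell import ticket
print(ticket.job_done())"
```

```text
the job is handed in; nothing more can be done
None
```

I pressed the wide dispenser's lever to its stop and held it there with the pin in the tray. I then eased it up over about 2.5 s until the lid shut and moved the arm clear. The job is handed in at about 14 s of the 35 s, though the hand-in returned no verdict. My first approach move went astray over the robot's base because I turned the wrist the wrong way; the force readings after it showed no contact.

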